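Bench check of a brake lever

ROBOT

A 6-joint arm with a two-finger parallel gripper is mounted at the origin on a cart in front of the work surface, level with it; the furniture and walls round the work are solid. World frame = base frame: x ahead of the robot, y to its left, z up, the work surface at z = 0. Lengths are in m, angles in rad, forces in N, time in s.
With the tool pointing down it reaches from about 0.275 to 0.975 m from the base axis. Payload 8.4 kg.
Tool frame: the origin (TCP) lies midway between the tips of the shut fingers; the grasp point (between the pads) lies 19 mm behind it; z points along the fingers, x is the direction in which the jaws open and shut, and the axes are right-handed (so a half turn about z gives the same grasp; the last joint's range is limited). The gripper opens to 92 mm and grips with 3 to 60 N. Pads are 20 mm wide; open, the fingers measure 128 mm over their backs; the gripper's body (75 mm by 189 mm) begins 69 mm behind the grasp point.
Start: joints at [1.236, 0.353, 1.633, -0, 1.155, -0.002], TCP at [0.204, 0.591, 0.215] pointing down, gripper open.
Joint ranges: [-2.63, 2.63], [-0.92, 2.1], [0.06, 2.66], [-1.3, 4.44], [0, 2.69], [-3.02, 3.02]. Speed limits (rad/s): [2.22, 2.22, 2.79, 3.14, 3.14, 3.14].

INTERFACE

Orientations are given as a 3x3 rotation matrix whose columns are the frame's x, y, z axes.
In Python, from cell import status, eyes, job gives the robot as it stands.
- The arm moves only by the tool arm_command, never from a script. Its argument "targets" is a list of rows, each an object with "hand": the closure, from 0 (fully open) to 1 (shut); "xyz": the shift along the world's x, y, z in m, a list of three; "delta_rot": the turn, a rotation vector about the world's x, y, z in rad, a list of three. A call has 1 to 12 rows; each row is the pose to reach, as a shift and turn from the pose commanded when the call began; what a row does not reach only later rows make up. A row lasts 1/10 s, in which the tool goes at most 50 mm and 8.59 degrees, less where a joint would pass 70% of its speed; a pose out of reach is approached as far as the arm can. A call with a gripper value outside its range is refused whole. The fingers move at their own pace and stop on an object; the grip force is fixed at half the most. Time passes only in rows, so rows that repeat a pose let the fingers close. It gives the time, the measured TCP pose, the force and the opening at its end, in the units of the state.
- status.read_state(): the state, without advancing time (a new reading comes with each control period).
- eyes.snapshot(name): name is "scene" or "top"; returns (picture, depth): 420x560x3 uint8, red, green, blue; 420x560 float32, m along the optical axis (not along the pixel's ray), 0 where there is no reading.
- eyes.get_calibration(name): a dict with "K" (3x3 intrinsics, pixels), "R" (3x3) and "t" (3): a world point X has camera coordinates R X + t. Camera axes: x right, y down, z forward; pixel columns grow to the right and rows downward; lengths in m; the calibration is good to about 2 mm. A picture is of the moment at which its call begins. get_calibration takes no time and is no camera call.
- job.close_job(): hands the job in, once; it reports no verdict.
The state is a dict: "time": time; "q": joint angles; "qd": joint speeds; "tau": joint torques, N m; "tool_pos": TCP position; "orientation": TCP orientation; "ft_force": force on the tool from outside, world axes, zero at the start; "wrist_torque": the same for the moment, N m; "width": finger opening in m.
Only numpy, scipy, OpenCV 4.12 (cv2) and the standard library are available. Lean on these libraries where they do the work, as an engineer would, in place of code of your own. Each camera call takes 0.05 s, during which the arm holds its last target.

TASK

The rebuilt brake unit on this handlebar must be checked on the bench: with the outside of the fingers, push the long lever firmly in towards its grip until it stops, let it spring all the way out again, then push it firmly in to its stop a second time and finish while still holding it there, so that the gap left between lever and grip can be measured. Do not take hold of anything: push only on the lever's outer side, keep off the grip behind it and leave the short lever alone. The stand only rests on the bench, so do not shove, tip or lift it, and leave the tools and other things where they lie.

Things in the scene. Friction and masses are not known exactly. Their poses are not given: they have to be found in the camera images.
- handlebar_stand: Steel handlebar (22 mm tube, 480 mm long) clamped on a grey post on a dark steel plate (150 x 280 x 22 mm); 12 kg, loose on the bench. Origin: centre of the plate's underside; y along the bar, z up; both levers on the -x side, towards the robot. Bar axis 115 mm up at x = 0, top of the clamp 136 mm up. Long lever at the +y end (robot's left), short lever at the -y end; black grips.
- brake_lever (a joint): Long aluminium lever on an upright pin: 0 = fully out, grows when pushed to the grip. At 0.27 rad (35 mm at the push point) it meets a firm stop, its ball about 20 mm short of the grip. A spring returns it: about 1 N at the push point at first, 2.5 N just before the stop, then several N per mm. Firmly in: a steady 10 N or so kept on the lever; above some 30 N the loose stand may turn.
- brake_lever_rib: Stiffening rib, 7 mm high and 6 mm thick, along the inner side (the side towards the grip) of the long lever, part of the lever. Nothing should push here. Its origin is at the lever's pivot pin; it turns with the lever.
- brake_lever_push (a point): Point on the outer face of the long lever, 20 mm before the centre of its ball end: a good place to push. The blade here is 17 mm high (8.5 mm above and below this point) and 8 mm thick (14 mm with the rib). The push is in the stand's +x direction. Free below, down to the 35 mm high sanding block.
- brake_lever_ball (a point): Centre of the 19 mm ball at the free end of the long lever, 153 mm from the pivot pin.
- brake_lever_pivot (a point): Axis of the long lever's pivot pin, at the height of the lever's middle.
- brake_grip_mid (a point): Middle of the black rubber grip behind the long lever, on the bar's axis. The grip is 33 mm thick (39 mm at its inner collar) and 127 mm long.
- brake_grip: The black rubber grip behind the long lever, fixed to the bar. Its frame is that of the stand (origin under the plate's centre); see point brake_grip_mid for where the grip is.
- clutch_lever (a joint): The short aluminium lever (85 mm from pivot to ball) at the stand's -y end. 0 = fully out; grows as it is pushed towards its grip. To be left alone.
- pliers: Combination pliers with red handles, 56 x 175 x 13 mm, lying on the bench between the robot and the stand. Bystander.
- screwdriver_black: Screwdriver with black handle, 31 x 175 x 29 mm, lying under the short-lever end of the bar. Bystander.
- sanding_block: Tan sanding block, 60 x 110 x 35 mm, lying under the long-lever end of the bar. Bystander.
- tape_masking: Roll of masking tape, 100 mm across, 25 mm high. Bystander.
- marker_pen: White marker pen with black cap, 135 mm long. Bystander.

How it is judged:
On the way, in this order (a step that is already met when the one before it is completed fails the run):
1. the long lever is pushed in against its stop, firmly (value of joint brake_lever above 0.25 rad and contact force between the fingers and brake_lever above 4 N), for 0.3 s.
2. the long lever is let all the way out (value of joint brake_lever below 0.03 rad), for 0.2 s.
At the end, for the whole second after the job is handed in: Long lever held in by the fingers on its outer side: 0.25 rad or more (stop at 0.27), still, pressed with over 4 N; inner rib and grip not pressed (under 1 N); short lever out (under 0.05 rad); stand and bystanders within 15 mm of where they started (all of step 1 and velocity of joint brake_lever between -0.1 and 0.1 rad/s and contact force between the fingers and brake_lever_rib below 1 N and contact force between the fingers and brake_grip below 1 N and value of joint clutch_lever below 0.05 rad and distance of each of handlebar_stand, brake_grip_mid, pliers, screwdriver_black, sanding_block, tape_masking, marker_pen from where it was at the start of the episode below 0.015 m); the arm keeps its last pose, push and grip.
It fails at once if the lever was pinched or pulled from its inner side (contact force between the fingers and brake_lever_rib above 2 N).
It fails at once if the fingers pushed on or squeezed the grip (contact force between the fingers and brake_grip above 3 N).
It fails at once if the short lever was worked (value of joint clutch_lever above 0.08 rad).
It fails at once if the stand was shoved, turned, tipped or lifted (distance of any of handlebar_stand, brake_grip_mid from where it was at the start of the episode above 0.015 m or angle between handlebar_stand's own z axis and vertical above 0.06 rad).
It fails at once if a bystander was moved or picked up (distance of any of pliers, screwdriver_black, sanding_block, tape_masking, marker_pen from where it was at the start of the episode above 0.015 m).
It also fails if it takes over 40 s, if anything falls off the work surface, if the arm or the gripper's body presses on something with over 40 N, if the wrist force passes 120 N, or if a joint passes its speed limit or range.

## Working session

There is one attempt and no reset: what is moved stays moved. The work goes in short steps, Python scripts to look and compute and a tool call to move; the robot and the scene stay as the last step left them, time stands still between calls to the robot, and variables do not carry over. Pictures are saved under pics/ and viewed, and the job is handed in when it is done.

Besides the shell and the picture viewer there is one more tool, called after ">>>" in YAML: its name, and indented under it one key for each argument. arm_command: Moves the arm, as the interface text tells. Its arguments: {"type":"object","properties":{"targets":{"type":"array"}},"required":["targets"]}

```bash
mkdir -p pics; python3 - <<'E'
from cell import status, eyes
import cv2,numpy as np
s=status.read_state(); print({k:np.round(v,3).tolist() for k,v in s.items()})
for n in("scene","top"):
    p,d=eyes.snapshot(n); cv2.imwrite(f"pics/{n}0.png",p[:,:,::-1]); np.save(f"pics/{n}0.npy",d)
    c=eyes.get_calibration(n); print(n,{k:np.round(v,4).tolist() for k,v in c.items()})
E
```

```text
{'time': 0.0, 'q': [1.236, 0.354, 1.634, -0.0, 1.155, -0.002], 'qd': [-0.0, 0.002, -0.001, 0.002, 0.001, -0.0], 'tau': [-0.003, -59.383, -33.422, 0.069, 0.023, -0.0], 'tool_pos': [0.204, 0.59, 0.214], 'orientation': [[0.327, 0.945, -0.0], [0.945, -0.327, -0.001], [-0.001, 0.0, -1.0]], 'ft_force': [-0.001, -0.887, 0.066], 'wrist_torque': [0.0, 0.056, 0.022], 'width': 0.092}
scene {'K': [[533.5907, 0.0, 276.6755], [0.0, 533.5907, 209.1666], [0.0, 0.0, 1.0]], 'R': [[0.631, -0.7757, 0.0127], [-0.4284, -0.362, -0.8279], [0.6468, 0.517, -0.5607]], 't': [-0.5009, 0.2333, 1.2381]}
top {'K': [[405.0205, 0.0, 284.0659], [0.0, 405.0205, 213.2747], [0.0, 0.0, 1.0]], 'R': [[-0.0153, -0.9998, 0.0099], [-0.9974, 0.0145, -0.0701], [0.07, -0.011, -0.9975]], 't': [-0.2109, 0.5527, 1.1252]}
```

View pics/scene0.png

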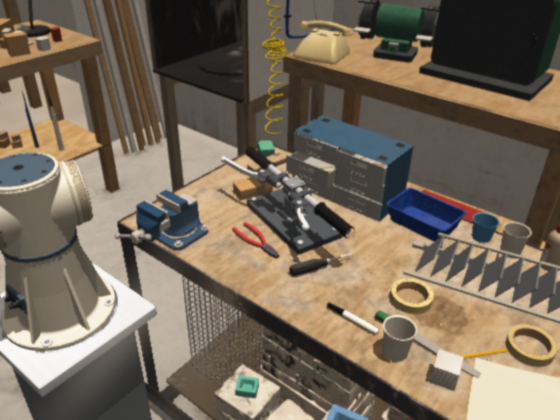

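View pics/top0.png

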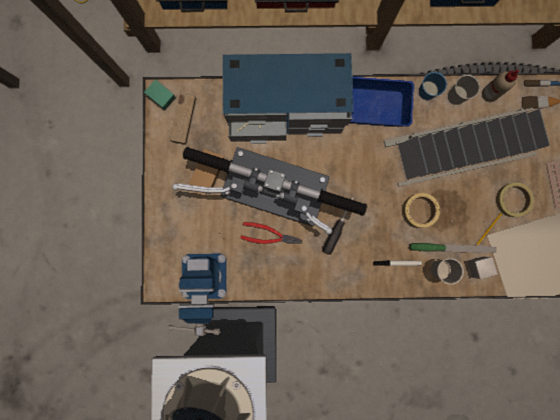

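The top view shows the long lever running from its ball at (178,188) to about (235,190), with the grip at (185,153)-(228,166). The scene view shows the ball at about (224,160). The arm is out of both views.

```bash
cat > h.py <<'E'
import numpy as np,cv2
from cell import eyes
def pt(n,u,v,z=None,d=None):
    c=eyes.get_calibration(n);K,R,t=map(np.array,(c["K"],c["R"],c["t"]))
    r=np.linalg.inv(K)@np.array([u,v,1.]);C=-R.T@t;w=R.T@r
    return C+w*((z-C[2])/w[2] if z is not None else d)
def proj(n,X):
    c=eyes.get_calibration(n);K,R,t=map(np.array,(c["K"],c["R"],c["t"]))
    p=K@(R@np.array(X)+t);return p[:2]/p[2]
E
python3 - <<'E'
import cv2,numpy as np
from h import *
a=cv2.imread("pics/top0.png")[125:245,160:380];cv2.imwrite("pics/tc.png",cv2.resize(a,None,fx=3.6,fy=3.6,interpolation=cv2.INTER_CUBIC))
a=cv2.imread("pics/scene0.png")[135:255,205:365];cv2.imwrite("pics/sc.png",cv2.resize(a,None,fx=5,fy=5,interpolation=cv2.INTER_CUBIC))
d=np.load("pics/top0.npy")
for u,v in [(178,188),(183,188),(190,188),(200,189),(210,190),(220,191),(230,190),(236,188),(190,154),(205,159),(222,164),(345,204),(210,182)]:
    print(u,v,np.round(pt("top",u,v,d=d[v,u]),3))
d=np.load("pics/scene0.npy")
for u,v in [(224,160),(230,164),(240,170),(250,176),(260,180)]:
    print(u,v,np.round(pt("scene",u,v,d=d[v,u]),3))
E
```

```text
178 188 [0.611 0.054 0.124]
183 188 [0.612 0.042 0.122]
190 188 [0.611 0.023 0.124]
200 189 [ 0.608 -0.002  0.121]
210 190 [ 0.605 -0.028  0.125]
220 191 [ 0.603 -0.053  0.12 ]
230 190 [ 0.606 -0.078  0.115]
236 188 [ 0.609 -0.096  0.131]
190 154 [0.698 0.022 0.131]
205 159 [ 0.685 -0.016  0.13 ]
222 164 [ 0.671 -0.06   0.13 ]
345 204 [ 0.563 -0.374  0.131]
210 182 [ 0.639 -0.013  0.037]
224 160 [0.612 0.057 0.118]
230 164 [0.606 0.027 0.118]
240 170 [ 0.598 -0.02   0.118]
250 176 [ 0.599 -0.058  0.112]
260 180 [ 0.604 -0.091  0.11 ]
```

View pics/tc.png

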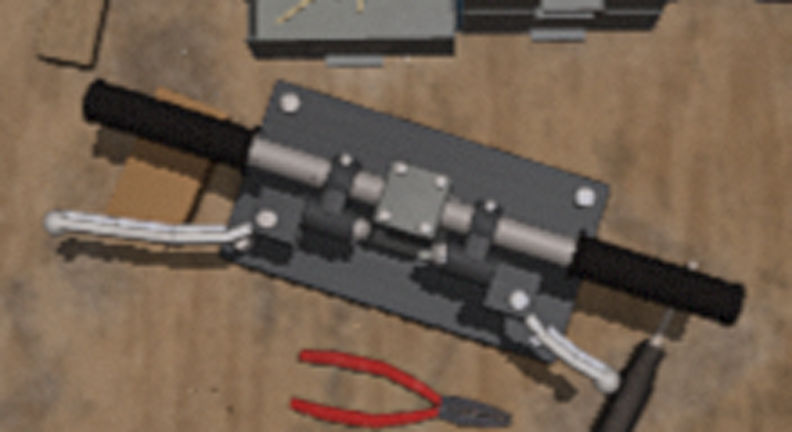

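View pics/sc.png

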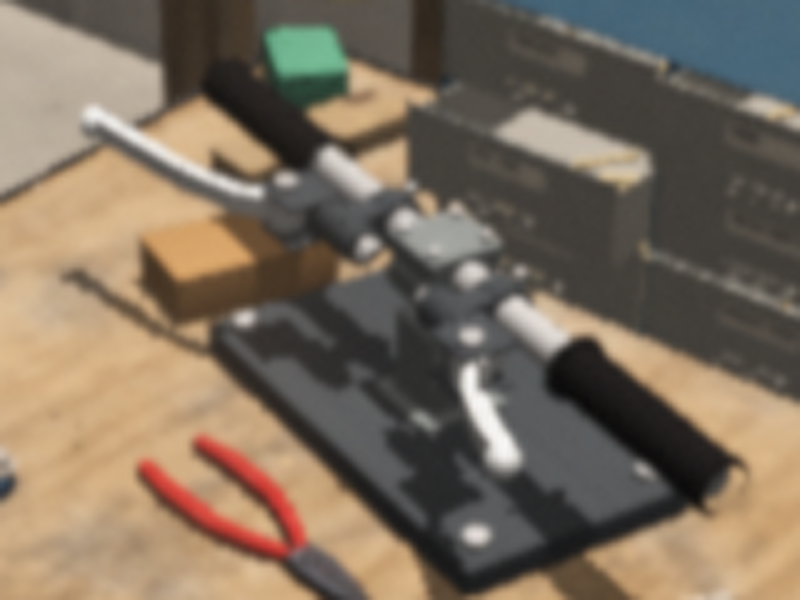

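```bash
python3 - <<'E'
from h import *
d=np.load("pics/top0.npy")
c=eyes.get_calibration("top");K,R,t=map(np.array,(c["K"],c["R"],c["t"]))
v,u=np.mgrid[0:420,0:560]
r=np.stack([u,v,np.ones_like(u)],-1)@np.linalg.inv(K).T
W=(r*d[...,None]-t)@R
img=cv2.imread("pics/top0.png").astype(int)
# lever: bright & z>.1
m=(img.min(2)>110)&(W[...,2]>.095)&(W[...,2]<.15)&(u<232)&(u>168)&(v>175)&(v<200)
for uu in range(170,234,4):
    vv=np.where(m[:,uu])[0]
    if len(vv):
        print(uu,vv.min(),vv.max(),[np.round(pt("top",uu,e,z=.1235)[:2],4).tolist() for e in(vv.min()-.5,vv.max()+.5)])
us=np.where(m)[1];print("umin",us.min())
# grip axis
g=(img.max(2)<60)&(W[...,2]>.12)&(W[...,2]<.14)&(v>140)&(v<220)&(u>170)&(u<380)
for lo,hi in((170,232),(318,380)):
    q=W[g&(u>=lo)&(u<hi)]; print("grip",len(q),q.min(0).round(3),q.max(0).round(3),q.mean(0).round(4))
q=W[250:320,178:230].reshape(-1,3); q=q[q[:,0]<.6]; print("vise",q.min(0),q.max(0), "high pts", q[q[:,2]>.1].max(0) if (q[:,2]>.1).any() else None)
# two-view ball: crop coords
print(pt("top",174.7,186.4,z=.115),pt("scene",205+92/5,135+120/5,z=.115))
E
```

```text
174 184 189 [[0.6234, 0.0648], [0.6078, 0.0647]]
178 184 188 [[0.6232, 0.0545], [0.6102, 0.0545]]
182 184 188 [[0.6231, 0.0442], [0.6101, 0.0442]]
186 185 189 [[0.6203, 0.0339], [0.6074, 0.0339]]
190 185 189 [[0.6202, 0.0236], [0.6072, 0.0236]]
194 186 190 [[0.6175, 0.0133], [0.6045, 0.0133]]
198 186 190 [[0.6173, 0.003], [0.6043, 0.003]]
202 187 191 [[0.6146, -0.0073], [0.6016, -0.0073]]
206 187 191 [[0.6144, -0.0176], [0.6014, -0.0176]]
210 188 191 [[0.6117, -0.0279], [0.6013, -0.0278]]
214 188 191 [[0.6115, -0.0382], [0.6012, -0.0381]]
218 188 191 [[0.6114, -0.0485], [0.601, -0.0484]]
222 188 191 [[0.6113, -0.0588], [0.6009, -0.0587]]
226 188 190 [[0.6111, -0.0691], [0.6033, -0.0691]]
umin 173
grip 541 [ 0.606 -0.083  0.12 ] [0.718 0.041 0.136] [ 0.6849 -0.0202  0.1286]
grip 548 [ 0.537 -0.429  0.12 ] [ 0.604 -0.305  0.137] [ 0.5678 -0.3672  0.1289]
vise [ 0.10335314 -0.20652994 -0.8420036 ] [0.46928579 0.29451326 1.16322348] high pts [0.46928579 0.05151998 1.16322348]
[0.61701313 0.06517922 0.115     ] [0.61906661 0.06677648 0.115     ]
```

```bash
python3 - <<'E'
from h import *
d=np.load("pics/top0.npy")
for u,v in [(200,260),(190,270),(220,270),(200,280),(205,300),(200,310),(185,290)]:
    print(u,v,np.round(pt("top",u,v,d=d[v,u]),3))
E
```

```text
200 260 [0.425 0.003 0.097]
190 270 [0.4   0.028 0.101]
220 270 [ 0.393 -0.037  0.015]
200 280 [ 0.376 -0.003  0.129]
205 300 [ 0.319 -0.006  0.078]
200 310 [ 0.301 -0.003  0.129]
185 290 [0.351 0.035 0.127]
```

>>> arm_command:
  targets:
    - {"hand": 1,"xyz": [0.026,-0.042,0.01],"delta_rot": [0,0,0]}
    - {"hand": 1,"xyz": [0.052,-0.083,0.02],"delta_rot": [0,0,0]}
    - {"hand": 1,"xyz": [0.078,-0.125,0.03],"delta_rot": [0,0,0]}
    - {"hand": 1,"xyz": [0.104,-0.166,0.04],"delta_rot": [0,0,0]}
    - {"hand": 1,"xyz": [0.13,-0.208,0.04],"delta_rot": [0,0,0]}
    - {"hand": 1,"xyz": [0.156,-0.249,0.04],"delta_rot": [0,0,0]}
    - {"hand": 1,"xyz": [0.182,-0.29,0.04],"delta_rot": [0,0,0]}
    - {"hand": 1,"xyz": [0.208,-0.332,0.04],"delta_rot": [0,0,0]}
    - {"hand": 1,"xyz": [0.234,-0.374,0.04],"delta_rot": [0,0,0]}
    - {"hand": 1,"xyz": [0.26,-0.415,0.04],"delta_rot": [0,0,0]}
    - {"hand": 1,"xyz": [0.28,-0.447,0.04],"delta_rot": [0,0,0]}
    - {"hand": 1,"xyz": [0.28,-0.447,0.04],"delta_rot": [0,0,0]}

```text
time: 1.3
tool_pos: [0.486, 0.1402, 0.2544]
orientation: [[0.33, 0.944, 0.0], [0.944, -0.33, -0.001], [-0.001, 0.001, -1.0]]
ft_force: [-0.2, 0.6, 0.3]
width: 0.0003
```

>>> arm_command:
  targets:
    - {"hand": 1,"xyz": [0.02,-0.035,0],"delta_rot": [0,0,0]}
    - {"hand": 1,"xyz": [0.04,-0.07,0],"delta_rot": [0,0,0]}
    - {"hand": 1,"xyz": [0.054,-0.094,0],"delta_rot": [0,0,0]}
    - {"hand": 1,"xyz": [0.054,-0.094,-0.03],"delta_rot": [0,0,0]}
    - {"hand": 1,"xyz": [0.054,-0.094,-0.065],"delta_rot": [0,0,0]}
    - {"hand": 1,"xyz": [0.054,-0.094,-0.1],"delta_rot": [0,0,0]}
    - {"hand": 1,"xyz": [0.054,-0.094,-0.135],"delta_rot": [0,0,0]}
    - {"hand": 1,"xyz": [0.054,-0.094,-0.163],"delta_rot": [0,0,0]}
    - {"hand": 1,"xyz": [0.054,-0.094,-0.163],"delta_rot": [0,0,0]}
    - {"hand": 1,"xyz": [0.054,-0.094,-0.163],"delta_rot": [0,0,0]}

```text
time: 2.3
tool_pos: [0.5379, 0.0502, 0.0917]
orientation: [[0.326, 0.945, -0.001], [0.945, -0.326, 0.0], [-0.0, -0.001, -1.0]]
ft_force: [-0.2, 0.5, 0.4]
width: 0.0003
```

```bash
python3 - <<'E'
from h import *
from cell import status
s=status.read_state();print(s["time"],s["tool_pos"],s["ft_force"])
for n,b in(("top",(120,290,150,320)),("scene",(110,260,180,330))):
    p,d=eyes.snapshot(n);a=p[b[0]:b[1],b[2]:b[3],::-1];cv2.imwrite(f"pics/{n}1.png",cv2.resize(a,None,fx=3.5,fy=3.5,interpolation=cv2.INTER_CUBIC))
E
```

```text
2.3 [0.53790172 0.05017172 0.09174357] [-0.16485486  0.49812748  0.35130784]
```

View pics/scene1.png

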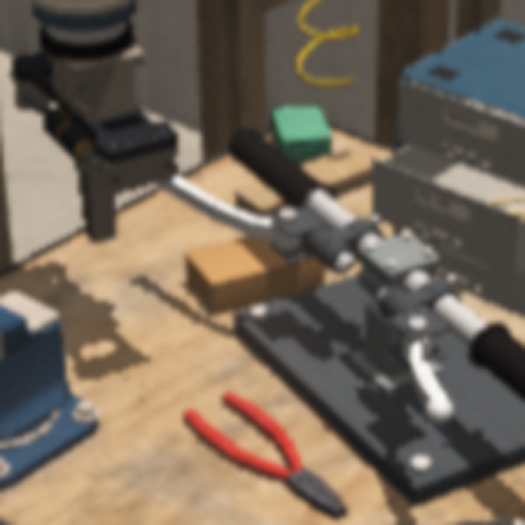

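View pics/top1.png

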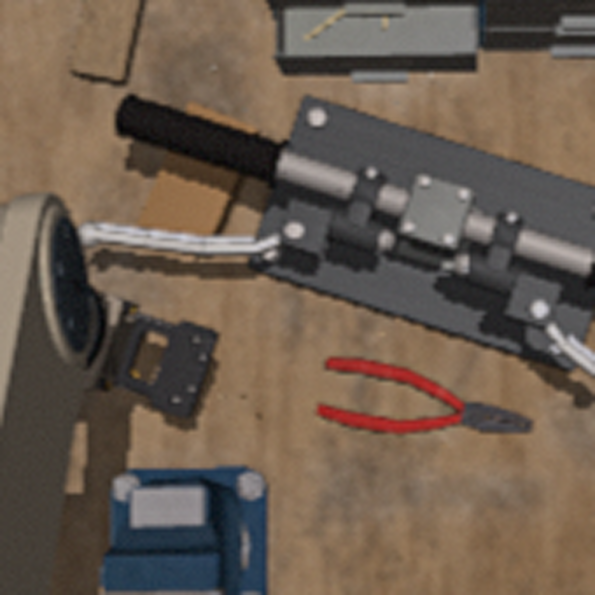

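```bash
python3 - <<'E'
from h import *
print(proj("scene",(0.538,0.05,0.092)), proj("scene",(0.608,0.043,0.115)),proj("top",(0.538,0.05,0.2)))
E
```

```text
[208.61231075 177.91360111] [226.59599176 162.86774913] [171.70650307 214.43558956]
```

>>> arm_command:
  targets:
    - {"hand": 1,"xyz": [0.019,-0.008,0],"delta_rot": [0,0,0]}
    - {"hand": 1,"xyz": [0.038,-0.015,0],"delta_rot": [0,0,0]}
    - {"hand": 1,"xyz": [0.047,-0.018,0],"delta_rot": [0,0,0]}
    - {"hand": 1,"xyz": [0.057,-0.021,0],"delta_rot": [0,0,0]}
    - {"hand": 1,"xyz": [0.062,-0.023,0],"delta_rot": [0,0,0]}
    - {"hand": 1,"xyz": [0.066,-0.025,0],"delta_rot": [0,0,0]}
    - {"hand": 1,"xyz": [0.066,-0.025,0],"delta_rot": [0,0,0]}
    - {"hand": 1,"xyz": [0.066,-0.025,0],"delta_rot": [0,0,0]}

```text
time: 3.2
tool_pos: [0.6037, 0.0247, 0.0915]
orientation: [[0.327, 0.945, -0.001], [0.945, -0.327, -0.0], [-0.0, -0.001, -1.0]]
ft_force: [-2.1, 1.2, 0.9]
width: -0.0001
```

```bash
cat > look.py <<'E'
import sys
from h import *
from cell import status
s=status.read_state();print(s["time"],s["tool_pos"],s["ft_force"],s["wrist_torque"])
out=[]
for n,b in(("top",(130,250,150,290)),("scene",(120,240,180,320))):
    p,d=eyes.snapshot(n);a=p[b[0]:b[1],b[2]:b[3],::-1];out.append(cv2.resize(a,None,fx=3.5,fy=3.5,interpolation=cv2.INTER_CUBIC)[:, :])
    cv2.imwrite(f"pics/{n}{sys.argv[1]}.png",out[-1])
o=np.vstack(out);cv2.imwrite(f"pics/both{sys.argv[1]}.png",cv2.resize(o,None,fx=.71,fy=.71))
E
python3 look.py 2
```

```text
3.2 [0.60365037 0.02474729 0.09149973] [-2.07798751  1.19725619  0.91276989] [0.11382608 0.21430079 0.02310622]
```

View pics/both2.png

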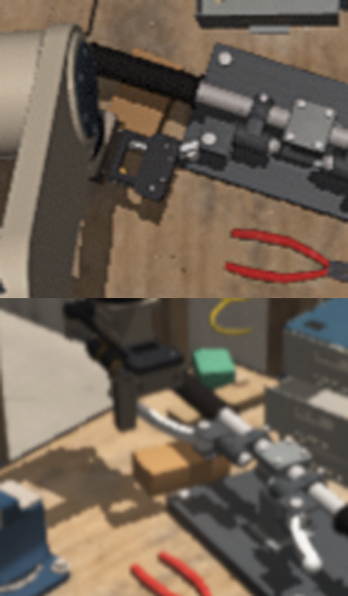

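The fingers sit in front of the lever and it has begun to move, with about 2 N along the push. I'll go on in small steps.

>>> arm_command:
  targets:
    - {"hand": 1,"xyz": [0.004,-0.001,0],"delta_rot": [0,0,0]}
    - {"hand": 1,"xyz": [0.008,-0.003,0],"delta_rot": [0,0,0]}
    - {"hand": 1,"xyz": [0.011,-0.004,0],"delta_rot": [0,0,0]}
    - {"hand": 1,"xyz": [0.014,-0.005,0],"delta_rot": [0,0,0]}
    - {"hand": 1,"xyz": [0.014,-0.005,0],"delta_rot": [0,0,0]}
    - {"hand": 1,"xyz": [0.014,-0.005,0],"delta_rot": [0,0,0]}

```text
time: 3.9
tool_pos: [0.6181, 0.0198, 0.0914]
orientation: [[0.327, 0.945, -0.0], [0.945, -0.327, 0.0], [-0.0, -0.0, -1.0]]
ft_force: [-2.8, 3.7, 0.6]
width: 0.0005
```

>>> arm_command:
  targets:
    - {"hand": 1,"xyz": [0.002,-0.001,0],"delta_rot": [0,0,0]}
    - {"hand": 1,"xyz": [0.004,-0.001,0],"delta_rot": [0,0,0]}
    - {"hand": 1,"xyz": [0.004,-0.001,0],"delta_rot": [0,0,0]}

```text
time: 4.2
tool_pos: [0.6222, 0.0186, 0.0915]
orientation: [[0.327, 0.945, -0.0], [0.945, -0.327, -0.0], [-0.0, -0.0, -1.0]]
ft_force: [-2.6, 2.5, 0.2]
width: 0.0004
```

>>> arm_command:
  targets:
    - {"hand": 1,"xyz": [0.002,-0.001,0],"delta_rot": [0,0,0]}
    - {"hand": 1,"xyz": [0.004,-0.001,0],"delta_rot": [0,0,0]}
    - {"hand": 1,"xyz": [0.004,-0.001,0],"delta_rot": [0,0,0]}

```text
time: 4.5
tool_pos: [0.6246, 0.0178, 0.0913]
orientation: [[0.327, 0.945, -0.003], [0.945, -0.327, 0.0], [-0.001, -0.003, -1.0]]
ft_force: [-6.8, 3.9, 3.6]
width: 0.0005
```

```bash
python3 look.py 3
```

```text
4.5 [0.62464404 0.01783862 0.09134416] [-6.8147861   3.8549675   3.58044202] [ 0.52603287  1.31076756 -0.14426475]
```

View pics/both3.png

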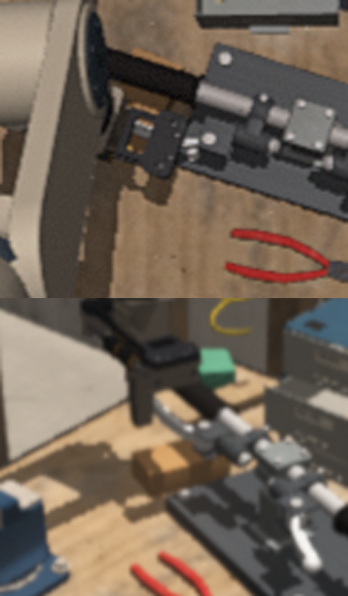

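>>> arm_command:
  targets:
    - {"hand": 1,"xyz": [0.001,0,0],"delta_rot": [0,0,0]}
    - {"hand": 1,"xyz": [0.001,0,0],"delta_rot": [0,0,0]}
    - {"hand": 1,"xyz": [0.001,0,0],"delta_rot": [0,0,0]}

```text
time: 4.9
tool_pos: [0.6248, 0.0178, 0.0913]
orientation: [[0.327, 0.945, -0.005], [0.945, -0.327, 0.0], [-0.001, -0.004, -1.0]]
ft_force: [-10.7, 4.8, 5.9]
width: 0.0004
```

>>> arm_command:
  targets:
    - {"hand": 1,"xyz": [0.001,-0.001,0],"delta_rot": [0,0,0]}
    - {"hand": 1,"xyz": [0.001,-0.001,0],"delta_rot": [0,0,0]}
    - {"hand": 1,"xyz": [0.001,-0.001,0],"delta_rot": [0,0,0]}

```text
time: 5.2
tool_pos: [0.6251, 0.0177, 0.0913]
orientation: [[0.327, 0.945, -0.006], [0.945, -0.327, 0.001], [-0.001, -0.006, -1.0]]
ft_force: [-13.9, 8.3, 7.9]
width: 0.0006
```

```bash
python3 - <<'E'
from h import *
from cell import status
s=status.read_state();print(s["ft_force"],s["wrist_torque"])
p,d=eyes.snapshot("scene");np.save("pics/s4.npy",d)
p2,d2=eyes.snapshot("top")
cv2.imwrite("pics/s4full.png",p[:,:,::-1]);cv2.imwrite("pics/t4full.png",p2[:,:,::-1])
cv2.imwrite("pics/s4.png",cv2.resize(p[120:220,190:290,::-1],None,fx=6,fy=6,interpolation=cv2.INTER_CUBIC))
cv2.imwrite("pics/t4.png",cv2.resize(p2[140:215,165:265,::-1],None,fx=7,fy=7,interpolation=cv2.INTER_CUBIC))
E
```

```text
[-13.8878436    8.26945169   7.86018564] [ 1.23404818  2.16694887 -0.1809596 ]
```

View pics/s4.png

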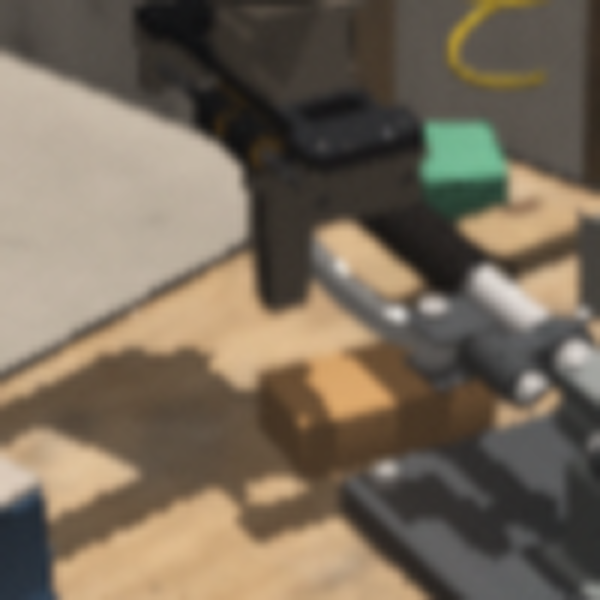

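View pics/t4.png

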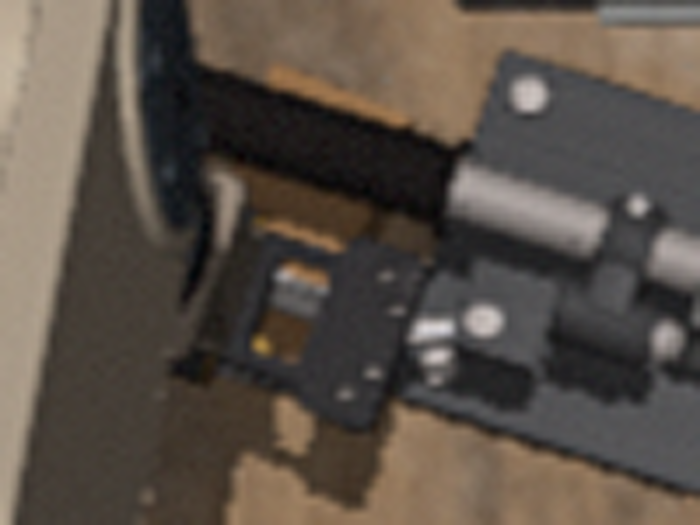

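At full push, the lever in the top view, seen through the gripper, has moved from row 189 to row 180 at column 208. That is about 23 mm at 85 mm radius, or about 0.27 rad. Together with the sharp force rise, this means it is at its stop. Now I'll release it.

>>> arm_command:
  targets:
    - {"hand": 1,"xyz": [-0.007,0.002,0],"delta_rot": [0,0,0]}
    - {"hand": 1,"xyz": [-0.019,0.006,0],"delta_rot": [0,0,0]}
    - {"hand": 1,"xyz": [-0.032,0.01,0],"delta_rot": [0,0,0]}
    - {"hand": 1,"xyz": [-0.045,0.015,0],"delta_rot": [0,0,0]}
    - {"hand": 1,"xyz": [-0.057,0.019,0],"delta_rot": [0,0,0]}
    - {"hand": 1,"xyz": [-0.07,0.023,0],"delta_rot": [0,0,0]}
    - {"hand": 1,"xyz": [-0.07,0.023,0],"delta_rot": [0,0,0]}
    - {"hand": 1,"xyz": [-0.07,0.023,0],"delta_rot": [0,0,0]}
    - {"hand": 1,"xyz": [-0.07,0.023,0],"delta_rot": [0,0,0]}
    - {"hand": 1,"xyz": [-0.07,0.023,0],"delta_rot": [0,0,0]}

```text
time: 6.3
tool_pos: [0.5588, 0.0396, 0.0916]
orientation: [[0.327, 0.945, 0.001], [0.945, -0.327, 0.0], [0.0, 0.001, -1.0]]
ft_force: [0.5, 0.6, -0.6]
width: 0.0005
```

```bash
python3 look.py 5; python3 - <<'E'
import cv2,numpy as np
from h import *
p,d=eyes.snapshot("top");a=cv2.imread("pics/top0.png");b=p[:,:,::-1].copy()
cv2.imwrite("pics/t5.png",cv2.resize(np.vstack([a[140:240,160:380],b[140:240,160:380]]),None,fx=2.9,fy=2.9,interpolation=cv2.INTER_CUBIC))
E
```

```text
6.3 [0.5588428  0.03959018 0.09164874] [ 0.5215073   0.57124107 -0.55987673] [-0.05021157 -0.02121009  0.01799766]
```

View pics/t5.png

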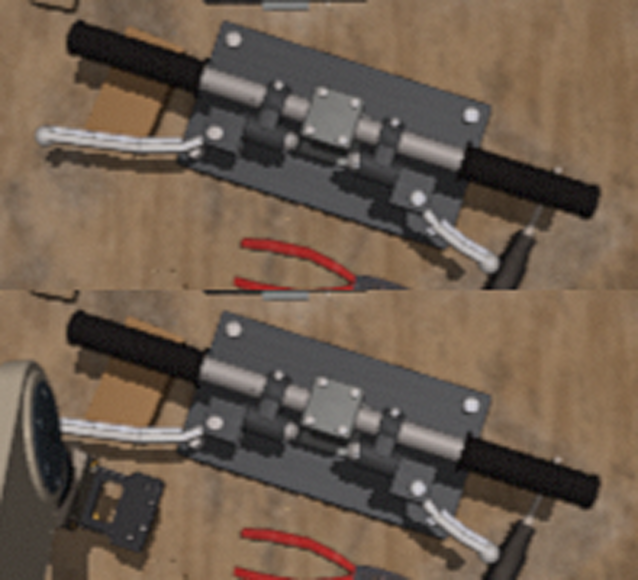

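The lever is fully out again, along the same line as at the start, and the stand has not moved. Next is the second push to the same commanded end.

>>> arm_command:
  targets:
    - {"hand": 1,"xyz": [0.015,-0.005,0],"delta_rot": [0,0,0]}
    - {"hand": 1,"xyz": [0.03,-0.01,0],"delta_rot": [0,0,0]}
    - {"hand": 1,"xyz": [0.04,-0.013,0],"delta_rot": [0,0,0]}
    - {"hand": 1,"xyz": [0.049,-0.016,0],"delta_rot": [0,0,0]}
    - {"hand": 1,"xyz": [0.056,-0.018,0],"delta_rot": [0,0,0]}
    - {"hand": 1,"xyz": [0.061,-0.02,0],"delta_rot": [0,0,0]}
    - {"hand": 1,"xyz": [0.065,-0.021,0],"delta_rot": [0,0,0]}
    - {"hand": 1,"xyz": [0.067,-0.022,0],"delta_rot": [0,0,0]}
    - {"hand": 1,"xyz": [0.069,-0.022,0],"delta_rot": [0,0,0]}
    - {"hand": 1,"xyz": [0.07,-0.023,0],"delta_rot": [0,0,0]}
    - {"hand": 1,"xyz": [0.07,-0.023,0],"delta_rot": [0,0,0]}
    - {"hand": 1,"xyz": [0.07,-0.023,0],"delta_rot": [0,0,0]}

```text
time: 7.65
tool_pos: [0.6251, 0.0182, 0.0912]
orientation: [[0.327, 0.945, -0.006], [0.945, -0.327, 0.002], [-0.0, -0.006, -1.0]]
ft_force: [-11.4, 9.3, 6.2]
width: 0.0006
```

>>> arm_command:
  targets:
    - {"hand": 1,"xyz": [0,0,0],"delta_rot": [0,0,0]}
    - {"hand": 1,"xyz": [0,0,0],"delta_rot": [0,0,0]}
    - {"hand": 1,"xyz": [0,0,0],"delta_rot": [0,0,0]}
    - {"hand": 1,"xyz": [0,0,0],"delta_rot": [0,0,0]}

```text
time: 8.05
tool_pos: [0.6251, 0.0182, 0.0912]
orientation: [[0.327, 0.945, -0.006], [0.945, -0.327, 0.002], [-0.0, -0.006, -1.0]]
ft_force: [-11.3, 9.1, 6.0]
width: 0.0
```

```bash
python3 - <<'E'
import cv2,numpy as np
from h import *
from cell import status
p,d=eyes.snapshot("top");a=cv2.imread("pics/t4full.png");b=p[:,:,::-1].copy()
cv2.imwrite("pics/t6.png",cv2.resize(np.vstack([a[140:240,160:380],b[140:240,160:380]]),None,fx=2.9,fy=2.9,interpolation=cv2.INTER_CUBIC))
s=status.read_state();print(s["time"],s["tool_pos"],s["ft_force"],s["qd"])
E
```

```text
8.1 [0.62513583 0.018194   0.09119362] [-10.80051935   9.31763681   5.58507185] [ 0.00074543 -0.00144966 -0.00203331  0.00020116  0.0005619   0.00071009]
```

View pics/t6.png

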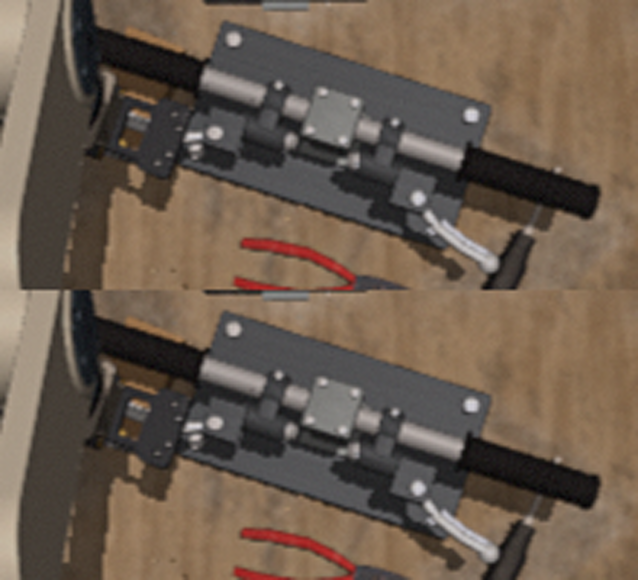

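The second hold has the same pose and a steady push of about 14 N. The stand, short lever and tools show no shift, so I'm handing in.

```bash
python3 -c "
from cell import job;print(job.close_job())"
```

```text
the job is handed in; nothing more can be done
None
```

I pushed the long lever in to its stop with the outside of the shut fingers, let it spring fully out, then pushed it in again. I handed the job in while still holding it there, at about 8 s of the 40 s.

- **First push:** the sideways force reached about 16 N, held for over 0.3 s above 4 N. In the top view the lever had turned about 0.27 rad, which matches the stop.
- **Release:** the top view showed the lever back on its starting line, with the fingers clear and no force on the tool.
- **Second push:** the tool came back to within about 0.5 mm of the first hold. It was still, with a steady sideways push of about 14 N.
- **Surroundings:** in the top view the stand, the short lever and the nearby tools showed no shift. I did not measure every other item separately.

- **Upward force:** about 6–8 N upward on the tool showed up during both holds. I took it to be friction on the lever face and did not confirm that.
- **Ball end and grip:** the arm hid the ball end at the stop, so I judged the lever angle from the part still visible. I could not measure directly that nothing pressed on the grip or the inner rib.

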